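Close and latch the back of a picture frame

ROBOT

A 6-joint arm with a two-finger parallel gripper is mounted at the origin on the work surface. World frame = base frame: x ahead of the robot, y to its left, z up, the work surface at z = 0. Lengths are in mm, angles in rad, forces in N, time in s.
With the tool pointing down it reaches from about 300 to 775 mm from the base axis. Payload 14.6 kg.
Tool frame: the origin (TCP) lies at the very end of the fingers, on their centre line; the grasp point (between the pads) lies 19 mm behind it (env.grip_depth is the distance from the TCP to the grasp point, in mm); z points along the fingers, y is the line along which they close (so a half turn about z gives the same grasp; the last joint's range is limited). The gripper opens to 94 mm and grips with 3 to 60 N. Pads are 16 mm wide; open, the fingers measure 119 mm over their backs; the gripper's body (75 mm by 177 mm) begins 78 mm behind the grasp point.
Start: joints at [-1.399, 0.3, 1.521, -0, 1.321, -0.067], TCP at [130.089, -534.384, 181.946] pointing down, gripper open.
Joint ranges: [-3.03, 3.03], [-0.79, 2.21], [0.23, 2.52], [-1.04, 4.18], [0, 3.07], [-2.55, 2.55]. Speed limits (rad/s): [2.22, 2.22, 2.57, 3.14, 3.14, 3.14].

INTERFACE

Orientations are given as a 3x3 rotation matrix whose columns are the frame's x, y, z axes.
In Python, from rig import status, eyes, env gives the robot as it stands. The module is installed in compiled form; this text tells all that it offers.
- The arm moves only by the tool arm_command, never from a script. Its argument "moves" is a list of rows, each an object of numbers: "rx", "ry", "rz": the turn, a rotation vector about the tool's x, y, z in rad; "dx", "dy", "dz": the shift along the tool's x, y, z in m; "fingers": the finger opening in m, from 0 to 0.094. In form: [{"rx": .., "ry": .., "rz": .., "dx": .., "dy": .., "dz": .., "fingers": ..}, ...]. A call has 1 to 12 rows; each row shifts and turns the commanded pose from where the row before left it, along the tool's axes as they then stand; what a row does not reach is not made up. A row lasts 1/8 s, in which the tool goes at most 62.5 mm and 10.7 degrees, less where a joint would pass 70% of its speed; a pose out of reach is approached as far as the arm can. A call is refused whole if a number of a shift passes 0.0625 or a number of a turn 0.188, either way. A call with a gripper value outside its range is refused whole. The fingers move at their own pace and stop on an object; "squeeze" is the grip in N (left out, the last holds). Time passes only in rows, so rows that do not move let the fingers close. It gives the time, the measured TCP pose, the force, the opening and the grip force at its end, in the units of the state.
- status.sense(): the state, without advancing time (a new reading comes with each control period).
- eyes.get_image(name): name is "scene" or "top" or "wrist"; returns a dict with "image" (480x640x3 uint8, blue, green, red), "camera_matrix" (3x3 intrinsics, pixels), "k1" (the pictures are not rectified: a ray, as slopes to the right and down, at radius r is drawn at 1 + k1 r^2 times it, then the intrinsics apply), "R" (3x3) and "t" (3): a world point X has camera coordinates R X + t; the wrist camera has in their place "hand_eye" (4x4, takes a point from camera to tool coordinates, whose origin is the TCP and whose axes are the flange's). Camera axes: x right, y down, z forward; pixel columns grow to the right and rows downward; lengths in mm; the calibration is good to about 2 mm. A picture is of the moment at which its call begins: read the wrist's pose just before it. There is no depth.
- env.job_done(): hands the job in; it is judged then, once.
The state is a dict: "time": time; "joint_positions": joint angles; "dq": joint speeds; "joint_torque": joint torques, N m; "eef_pos": TCP position; "ee_rot": TCP orientation; "wrist_force": force on the tool from outside, world axes, zero at the start; "moment": the same for the moment, N m; "width": finger opening in mm; "grasp_force": force on a finger pad.
Only numpy, scipy, OpenCV 4.12 (cv2) and the standard library are available. Lean on these libraries where they do the work, as an engineer would, in place of code of your own. Each camera call takes 0.05 s, during which the arm holds its last target. There are 200 camera calls.

TASK

A picture frame lies face down on the table with its hinged back panel standing open. Press the back panel fully shut first, then swing both turnbuttons round so that each points squarely in over the panel and keeps it shut. Leave the screwdriver, the roll of tape and the small tin that lie around the frame where they are.

Things in the scene. Friction and masses are not known exactly. Their poses are not given: they have to be found in the camera images.
- frame: light wooden picture frame, 220 (x) x 280 (y) x 30 mm high, lying face down, fixed to the table. Origin: centre of its underside, on the table. Its rails are 25 mm wide and 30 mm high. Frame -x is the hinged side (the side nearer the robot); the rail on the +x side carries the two turnbuttons
- panel (a joint): hinged plywood back panel, 168 (x) x 228 (y) x 6 mm, on a hinge line parallel to the frame's y at frame x -85, z 26 mm. Joint value: opening angle; 0 = shut (its top 29 mm above the table, 1 mm below the rails), growing as the free edge rises and swings back towards the hinged side. A stiff hinge: it stays at any angle and needs about 1 to 3 N near the free edge to push down; no catch or spring
- panel_edge (a point): middle of the panel's free edge, on its outer (upper when shut) face, 169 mm from the hinge line
- button_left (a joint): turnbutton, a one-sided steel bar on a vertical pivot at frame x +97.5, y +75, z 30 mm. Value: the bar's angle about frame z, anticlockwise from above; 0 = it points straight away from the panel (frame +x), +1.57 = frame +y, -1.57 = frame -y, +3.14 or -3.14 = straight in over the panel. Turns either way as far as 3.5; stays where left (about 1 N at the stub)
- stub_left (a point): top centre of the left turnbutton's finger stub, a round upright steel peg 12 mm in diameter, 36 mm from the pivot, from 42 to 66 mm above the table. It stands on the turnbutton's bar, which is 14 mm wide, runs from a 20 mm round hub at the pivot to 45 mm from it, and lies 34 to 42 mm above the table
- button_right (a joint): turnbutton, a one-sided steel bar on a vertical pivot at frame x +97.5, y -75, z 30 mm. Value: the bar's angle about frame z, anticlockwise from above; 0 = it points straight away from the panel (frame +x), +1.57 = frame +y, -1.57 = frame -y, +3.14 or -3.14 = straight in over the panel. Turns either way as far as 3.5; stays where left (about 1 N at the stub)
- stub_right (a point): top centre of the right turnbutton's finger stub, a round upright steel peg 12 mm in diameter, 36 mm from the pivot, from 42 to 66 mm above the table. It stands on the turnbutton's bar, which is 14 mm wide, runs from a 20 mm round hub at the pivot to 45 mm from it, and lies 34 to 42 mm above the table
- screwdriver: bystander: black-handled screwdriver 170 mm long lying beside the frame's -y side; origin at its middle
- tape: bystander: roll of tape, 76 mm across, 20 mm high, lying beside the frame's +y side; origin at the centre of its underside
- tin: bystander: small round aluminium tin, 56 mm across, 30 mm high, beyond the frame's +x side; origin at the centre of its underside

How it is judged:
By the outcome, as a careful person would: the job done as asked, in the order asked, and still so for the second after the job is handed in, with the robot touching nothing.
It also fails if it takes over 64 s, if anything falls off the work surface, if the arm or the gripper's body presses on something with over 40 N, if the wrist force passes 120 N, or if a joint passes its speed limit or range.

## Working session

There is one attempt and no reset: what is moved stays moved. The work goes in short steps, Python scripts to look and compute and a tool call to move; the robot and the scene stay as the last step left them, time stands still between calls to the robot, and variables do not carry over. Pictures are saved under pics/ and viewed, at most 10 in all, crops included, and the job is handed in when it is done.

Besides the shell and the picture viewer there is one more tool, called after "Call:" by a JSON object that holds its "fn" and its "kwargs". arm_command: Moves the arm, as the interface text tells. Its arguments: {"type":"object","properties":{"moves":{"type":"array","items":{"type":"object","properties":{"rx":{"type":"number"},"ry":{"type":"number"},"rz":{"type":"number"},"dx":{"type":"number"},"dy":{"type":"number"},"dz":{"type":"number"},"fingers":{"type":"number"}}}},"squeeze":{"type":"number"}},"required":["moves"]}

```bash
mkdir -p pics
python3 - <<'E'
from rig import status,eyes,env
import cv2
for n in("scene","top"):
    d=eyes.get_image(n);cv2.imwrite(f"pics/{n}0.png",d["image"]);print(n,d["camera_matrix"],d["k1"],d["R"],d["t"])
s=status.sense();print(s)
E
```

```text
scene [[526.01392159   0.         323.54288276]
 [  0.         526.01392159 237.08375352]
 [  0.           0.           1.        ]] -0.08235464981023732 [[ 0.80861624  0.5878885   0.02295409]
 [ 0.38690407 -0.50196843 -0.77351984]
 [-0.44322119  0.63436173 -0.63335628]] [-488.59377134 -145.05109345 1126.04117944]
top [[499.58330942   0.         316.22733704]
 [  0.         499.58330942 238.61813029]
 [  0.           0.           1.        ]] -0.11995761285424182 [[ 0.003819   -0.99970212  0.02410589]
 [-0.99405686 -0.00641786 -0.10867273]
 [ 0.10879507 -0.0235476  -0.99378526]] [ 39.02425747 566.05644547 847.17923475]
{'time': 0.1, 'joint_positions': array([-1.39859929e+00,  3.00397701e-01,  1.52151448e+00, -2.11343418e-05,
        1.32071652e+00, -6.66356579e-02]), 'dq': array([-0.00127879, -0.0015556 , -0.00152436, -0.00018132, -0.000699  ,
        0.00138719]), 'joint_torque': array([ 1.46904367e-03, -5.32643545e+01, -3.53284907e+01,  7.09875533e-02,
        2.35305307e-02, -6.17485557e-05]), 'eef_pos': array([ 130.03978138, -534.13508129,  181.45478166]), 'ee_rot': array([[ 9.71613550e-01,  2.36573605e-01, -1.97697978e-04],
       [ 2.36573682e-01, -9.71613019e-01,  1.01721620e-03],
       [ 4.85605736e-05, -1.03511118e-03, -9.99999463e-01]]), 'wrist_force': array([-0.92583126,  0.00951308,  0.20576452]), 'moment': array([ 0.03128328,  0.00992104, -0.01803928]), 'grasp_force': 0.0, 'width': 93.9783031506379}
```

View pics/top0.png

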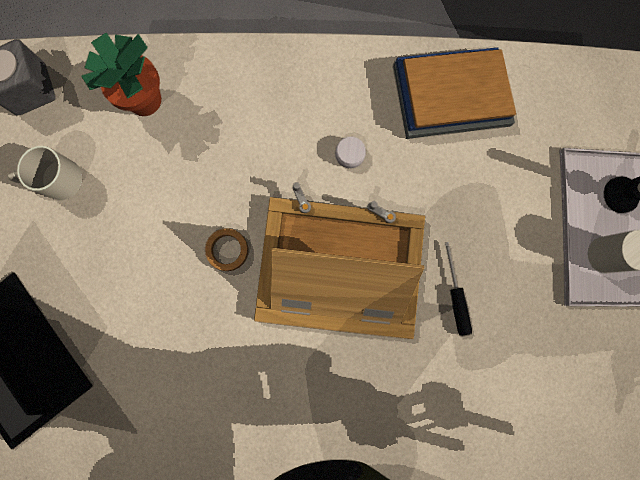

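View pics/scene0.png

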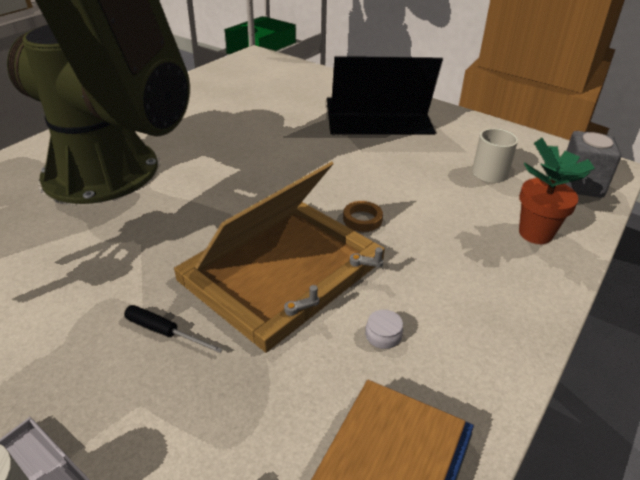

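The top view shows the frame with corners near (270,198), (425,215), (256,320) and (413,338). The panel is half open, with its free edge running from (273,249) to (424,266). The turnbuttons are near (302,198) and (381,211). The tape is at (227,250), the tin at (351,152) and the screwdriver at (457,290). Next I'll zoom in on the buttons.

Run:
```python
import cv2,numpy as np
a=cv2.imread("pics/top0.png")[170:230,270:430];b=cv2.imread("pics/scene0.png")[235:335,260:400]
a=cv2.resize(a,(800,300),interpolation=cv2.INTER_CUBIC);b=cv2.resize(b,(420,300),interpolation=cv2.INTER_CUBIC)
c=np.zeros((600,800,3),np.uint8);c[:300]=a;c[300:,:420]=b;cv2.imwrite("pics/crop1.png",c)
```

```text
(no output)
```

View pics/crop1.png

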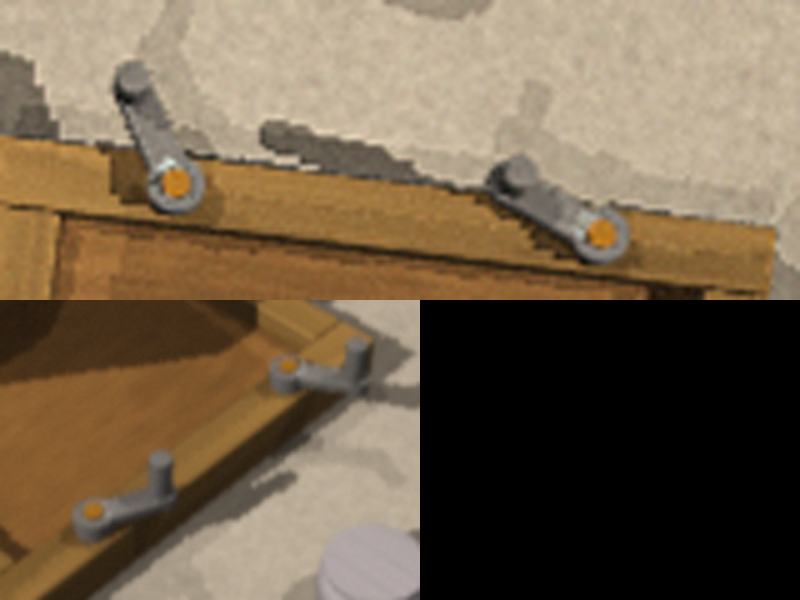

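The turnbuttons show clearly. In the top view the left stub top is at (296.4,185.6) and its pivot at (305,206.4). The right stub top is at (373.4,204.4) and its pivot at (390.2,216.6). In the scene view the stub tops are at (379.3,249.3) and (313.3,287). I'll triangulate these.

```bash
cat > h.py <<'E'
import numpy as np,cv2
from rig import status,eyes,env
def ray(d,p):
    K=np.array(d["camera_matrix"]);k=d["k1"]
    u=cv2.undistortPoints(np.array([[p]],float),K,np.array([k,0,0,0.]))[0,0]
    R=np.array(d["R"]);t=np.array(d["t"])
    v=R.T@np.array([u[0],u[1],1]);return -R.T@t,v/np.linalg.norm(v)
def plane(d,p,z):
    c,v=ray(d,p);return c+v*(z-c[2])/v[2]
def tri(d1,p1,d2,p2):
    A=np.zeros((3,3));b=np.zeros(3);L=[]
    for d,p in((d1,p1),(d2,p2)):
        c,v=ray(d,p);M=np.eye(3)-np.outer(v,v);A+=M;b+=M@c;L.append((c,M))
    X=np.linalg.solve(A,b);return X,[round(float(np.linalg.norm(M@(X-c))),1) for c,M in L]
E
python3 - <<'E'
from h import *
np.set_printoptions(precision=1,suppress=True)
T=eyes.get_image("top");S=eyes.get_image("scene")
P={"stubL":((296.4,185.6),(379.3,249.3)),"pivL":((305,206.4),(356.3,256.7)),"stubR":((373.4,204.4),(313.3,287)),"pivR":((390.2,216.6),(291,305.3)),"freeL":((273,249),(331,165)),"freeR":((424,266),(222,225))}
for k,(a,b) in P.items(): print(k,*tri(T,a,S,b))
for n,p in(("c++",(270,198)),("c+-",(425,215)),("c-+",(256,320)),("c--",(413,338))):print(n,plane(T,p,30))
print("tin",plane(T,(351,148),30),"tape",plane(T,(227,250),20))
a=plane(T,(305,206.4),42);b=plane(T,(390.2,216.6),42);print(a,b,"stub planes",plane(T,(296.4,185.6),66),plane(T,(373.4,204.4),66))
E
```

```text
stubL [654.6  78.   63.7] [1.7, 1.7]
pivL [622.3  62.8  41.1] [1.4, 1.4]
stubR [622.3 -54.4  63.8] [0.8, 0.8]
pivR [605.3 -86.8  41. ] [1.1, 1.1]
freeL [535.5 109.2 161.3] [0.1, 0.1]
freeR [ 511.1 -116.   164.9] [0.0, 0.0]
c++ [637.8 124.2  30. ]
c+- [ 609.6 -152.3   30. ]
c-+ [423.6 145.6  30. ]
c-- [ 392.6 -127.6   30. ]
tin [730.8 -20.2  30. ] tape [545.7 199.8  20. ]
[621.  62.  42.] [604.2 -87.4  42. ] stub planes [652.7  76.9  66. ] [621.3 -54.6  66. ]
```

Call:
{"fn": "arm_command", "kwargs": {"moves": [{"dx":0.0394,"dy":-0.0364,"dz":-0.002,"fingers":0},{"dx":0.0394,"dy":-0.0364,"dz":-0.002},{"dx":0.0394,"dy":-0.0364,"dz":-0.002},{"dx":0.0394,"dy":-0.0364,"dz":-0.002},{"dx":0.0394,"dy":-0.0364,"dz":-0.002},{"dx":0.0394,"dy":-0.0364,"dz":-0.002},{"dx":0.0394,"dy":-0.0364,"dz":-0.002},{"dx":0.0394,"dy":-0.0364,"dz":-0.002},{"dx":0.0394,"dy":-0.0364,"dz":-0.002},{"dx":0.0394,"dy":-0.0364,"dz":-0.002},{"dx":0.0394,"dy":-0.0364},{"dx":0.0394,"dy":-0.0364}]}}

```text
schema error: expected keys rx, ry, rz, dx, dy, dz, fingers
```

Call:
{"fn": "arm_command", "kwargs": {"moves": [{"rz":0.175},{"rz":0.175},{}]}}

```text
schema error: expected keys rx, ry, rz, dx, dy, dz, fingers
```

Call:
{"fn": "arm_command", "kwargs": {"moves": [{"rx":0,"ry":0,"rz":0,"dx":0.0394,"dy":-0.0364,"dz":-0.002,"fingers":0},{"rx":0,"ry":0,"rz":0,"dx":0.0394,"dy":-0.0364,"dz":-0.002,"fingers":0},{"rx":0,"ry":0,"rz":0,"dx":0.0394,"dy":-0.0364,"dz":-0.002,"fingers":0},{"rx":0,"ry":0,"rz":0,"dx":0.0394,"dy":-0.0364,"dz":-0.002,"fingers":0},{"rx":0,"ry":0,"rz":0,"dx":0.0394,"dy":-0.0364,"dz":-0.002,"fingers":0},{"rx":0,"ry":0,"rz":0,"dx":0.0394,"dy":-0.0364,"dz":-0.002,"fingers":0},{"rx":0,"ry":0,"rz":0,"dx":0.0394,"dy":-0.0364,"dz":-0.002,"fingers":0},{"rx":0,"ry":0,"rz":0,"dx":0.0394,"dy":-0.0364,"dz":-0.002,"fingers":0},{"rx":0,"ry":0,"rz":0,"dx":0.0394,"dy":-0.0364,"dz":-0.002,"fingers":0},{"rx":0,"ry":0,"rz":0,"dx":0.0394,"dy":-0.0364,"dz":-0.002,"fingers":0},{"rx":0,"ry":0,"rz":0,"dx":0.0394,"dy":-0.0364,"dz":0,"fingers":0},{"rx":0,"ry":0,"rz":0,"dx":0.0394,"dy":-0.0364,"dz":0,"fingers":0}]}}

```text
time: 1.7
eef_pos: [486.9, 3.6, 202.0]
ee_rot: [[0.972, 0.237, 0.0], [0.237, -0.972, -0.0], [0.0, 0.0, -1.0]]
wrist_force: [-0.0, -0.4, -0.3]
width: 0.4
grasp_force: 0.0
```

Call:
{"fn": "arm_command", "kwargs": {"moves": [{"rx":0,"ry":0,"rz":0.175,"dx":0,"dy":0,"dz":0,"fingers":0},{"rx":0,"ry":0,"rz":0.175,"dx":0,"dy":0,"dz":0,"fingers":0},{"rx":0,"ry":0,"rz":0,"dx":0,"dy":0,"dz":0,"fingers":0}]}}

```text
time: 2.08
eef_pos: [486.1, 1.9, 201.8]
ee_rot: [[0.994, -0.11, -0.0], [-0.11, -0.994, 0.0], [-0.0, 0.0, -1.0]]
wrist_force: [0.1, -0.4, 0.4]
width: 0.2
grasp_force: 0.0
```

Call:
{"fn": "arm_command", "kwargs": {"moves": [{"rx":0,"ry":0,"rz":0,"dx":0.01,"dy":0,"dz":0.037,"fingers":0},{"rx":0,"ry":0,"rz":0,"dx":0.017,"dy":0,"dz":0.017,"fingers":0},{"rx":0,"ry":0,"rz":0,"dx":0.018,"dy":0,"dz":0.018,"fingers":0},{"rx":0,"ry":0,"rz":0,"dx":0.011,"dy":0,"dz":0.015,"fingers":0},{"rx":0,"ry":0,"rz":0,"dx":0.011,"dy":0,"dz":0.014,"fingers":0},{"rx":0,"ry":0,"rz":0,"dx":0.008,"dy":0,"dz":0.018,"fingers":0},{"rx":0,"ry":0,"rz":0,"dx":0.007,"dy":0,"dz":0.017,"fingers":0},{"rx":0,"ry":0,"rz":0,"dx":0.003,"dy":0,"dz":0.014,"fingers":0},{"rx":0,"ry":0,"rz":0,"dx":0.002,"dy":0,"dz":0.012,"fingers":0},{"rx":0,"ry":0,"rz":0,"dx":0,"dy":0,"dz":0.006,"fingers":0},{"rx":0,"ry":0,"rz":0,"dx":0,"dy":0,"dz":0.003,"fingers":0},{"rx":0,"ry":0,"rz":0,"dx":0,"dy":0,"dz":0,"fingers":0}]}}

```text
time: 3.58
eef_pos: [572.5, -7.8, 31.0]
ee_rot: [[0.994, -0.111, -0.0], [-0.111, -0.994, 0.0], [-0.0, -0.0, -1.0]]
wrist_force: [-1.0, -0.6, -0.4]
width: 0.3
grasp_force: 0.0
```

Call:
{"fn": "arm_command", "kwargs": {"moves": [{"rx":0,"ry":0,"rz":0,"dx":0,"dy":0,"dz":0.001,"fingers":0},{"rx":0,"ry":0,"rz":0,"dx":0,"dy":0,"dz":0.001,"fingers":0},{"rx":0,"ry":0,"rz":0,"dx":0,"dy":0,"dz":0.0005,"fingers":0},{"rx":0,"ry":0,"rz":0,"dx":0,"dy":0,"dz":0,"fingers":0}]}}

```text
time: 4.08
eef_pos: [572.7, -7.8, 28.5]
ee_rot: [[0.994, -0.111, 0.0], [-0.111, -0.994, 0.0], [0.0, -0.0, -1.0]]
wrist_force: [1.2, -0.0, 0.4]
width: 0.5
grasp_force: 0.3
```

Run:
```python
from h import *
d=eyes.get_image("scene")["image"];cv2.imwrite("pics/s1.png",cv2.resize(d[140:380,140:460],(800,600)))
```

```text
(no output)
```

View pics/s1.png

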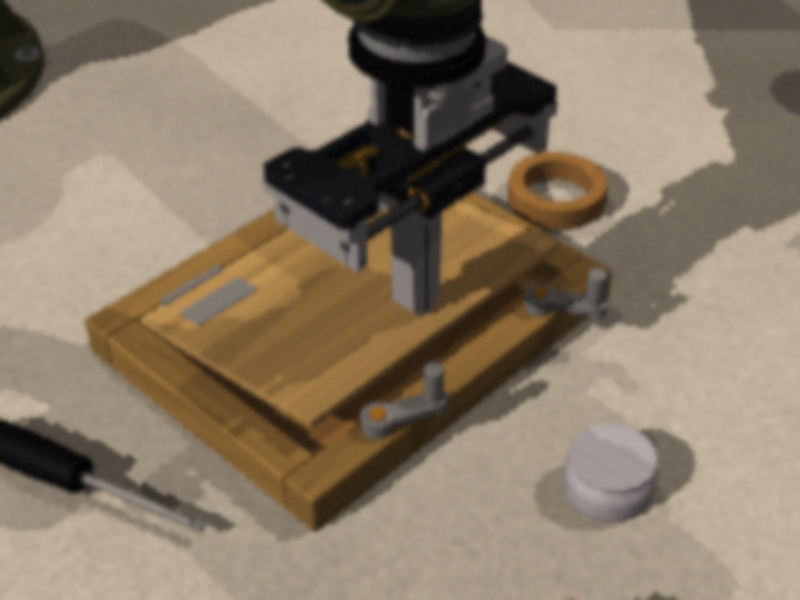

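The panel looks almost shut, but a dark gap still shows along its free edge, with the corner at scene (266,310). I'll check that from the top view.

Run:
```python
from h import *
d=eyes.get_image("top")["image"];cv2.imwrite("pics/t1.png",cv2.resize(d[180:345,245:465],(800,600),interpolation=cv2.INTER_CUBIC))
```

```text
(no output)
```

View pics/t1.png

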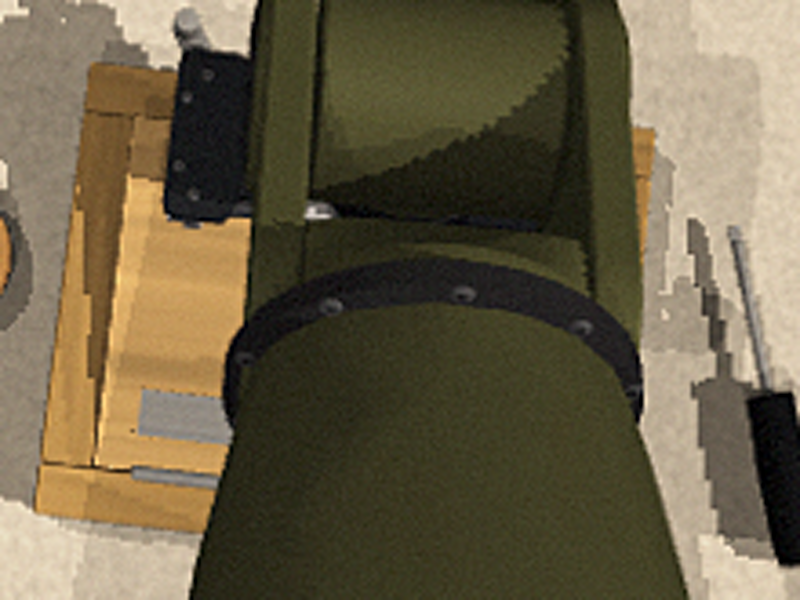

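Run:
```python
from h import *
S=eyes.get_image("scene")
def proj(X):
    p,_=cv2.projectPoints(np.array([X],float),cv2.Rodrigues(np.array(S["R"]))[0],np.array(S["t"]),np.array(S["camera_matrix"]),np.array([S["k1"],0,0,0.]));return p[0,0]
def W(x,y,z):return (516.3+.9937*x+.112*y,-1.4-.112*x+.9937*y,z)
for a in(0,.03,.06,.1,.15):
    r=168
    for y in(-114,114):
        q=proj(W(-85+r*np.cos(a)-3*np.sin(a),y,26+r*np.sin(a)+3*np.cos(a)));print(a,y,q,(q-140)*2.5)
q=proj((572.7,-7.8,28.5));print("tip",(q-140)*2.5)
```

```text
0 -114 [264.26993995 319.88839063] [310.67484988 449.72097657]
0 114 [362.54255147 247.36411375] [556.35637868 268.41028437]
0.03 -114 [264.01876804 317.51577786] [310.04692009 443.78944465]
0.03 114 [362.67392014 245.07698535] [556.68480034 262.69246339]
0.06 -114 [263.69543858 315.0727763 ] [309.23859646 437.68194075]
0.06 114 [362.73705022 242.73762752] [556.84262556 256.84406879]
0.1 -114 [263.15130281 311.70969797] [307.87825704 429.27424493]
0.1 114 [362.71374518 239.54113968] [556.78436295 248.85284919]
0.15 -114 [262.28843725 307.34382631] [305.72109313 418.35956577]
0.15 114 [362.50970388 235.42925133] [556.2742597  238.57312831]
tip [413.30503    333.09822946]
```

Call:
{"fn": "arm_command", "kwargs": {"moves": [{"rx":0,"ry":0,"rz":0,"dx":0,"dy":0,"dz":0.0015,"fingers":0},{"rx":0,"ry":0,"rz":0,"dx":0,"dy":0,"dz":0.0015,"fingers":0},{"rx":0,"ry":0,"rz":0,"dx":0,"dy":0,"dz":0.001,"fingers":0}]}}

```text
time: 4.6
eef_pos: [572.6, -7.8, 24.3]
ee_rot: [[0.994, -0.111, -0.0], [-0.111, -0.994, 0.0], [-0.0, -0.0, -1.0]]
wrist_force: [0.2, 0.4, 0.9]
width: 0.2
grasp_force: 0.4
```

Run:
```python
from h import *
s=status.sense();print(s["wrist_force"],s["moment"],s["joint_torque"])
d=eyes.get_image("scene")["image"];cv2.imwrite("pics/s2.png",cv2.resize(d[200:340,210:410],(800,560),interpolation=cv2.INTER_CUBIC))
```

```text
[0.20332303 0.44968553 0.89069675] [ 0.00972857 -0.12532567 -0.02360432] [ 2.40610912e-02 -5.98234749e+01 -2.94440264e+01  1.36106671e-02
  9.91585292e-02  8.14848886e-05]
```

View pics/s2.png

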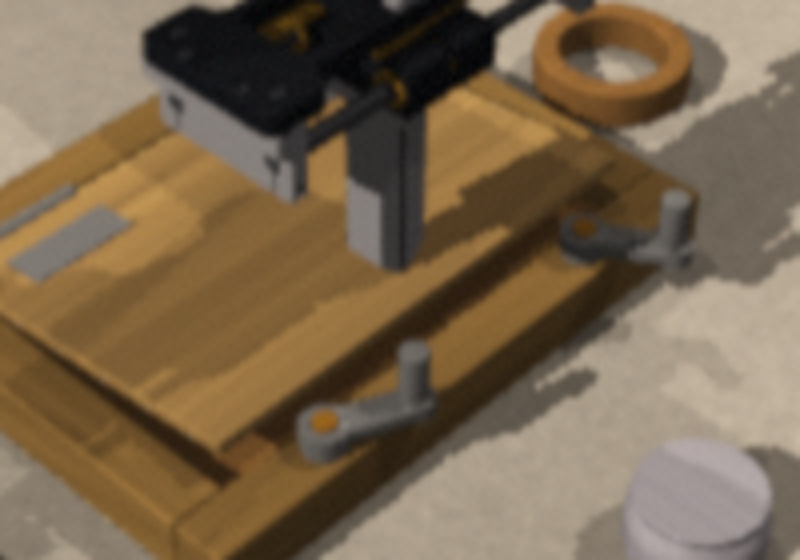

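The tip is on the panel, and the panel is following it down with the corner now at about (264.5,313). The real fingertip looks to be 12–15 mm above the reported TCP. I'll keep pressing in small steps and watch the force.

Call:
{"fn": "arm_command", "kwargs": {"moves": [{"rx":0,"ry":0,"rz":0,"dx":0,"dy":0,"dz":0.002,"fingers":0},{"rx":0,"ry":0,"rz":0,"dx":0,"dy":0,"dz":0.002,"fingers":0},{"rx":0,"ry":0,"rz":0,"dx":0,"dy":0,"dz":0.002,"fingers":0},{"rx":0,"ry":0,"rz":0,"dx":0,"dy":0,"dz":0.001,"fingers":0},{"rx":0,"ry":0,"rz":0,"dx":0,"dy":0,"dz":0.001,"fingers":0}]}}

```text
time: 5.28
eef_pos: [572.6, -7.8, 16.4]
ee_rot: [[0.994, -0.111, -0.0], [-0.111, -0.994, -0.0], [-0.0, 0.0, -1.0]]
wrist_force: [1.9, -0.5, 0.2]
width: 0.7
grasp_force: 0.4
```

Call:
{"fn": "arm_command", "kwargs": {"moves": [{"rx":0,"ry":0,"rz":0,"dx":0,"dy":0,"dz":0.001,"fingers":0},{"rx":0,"ry":0,"rz":0,"dx":0,"dy":0,"dz":0.001,"fingers":0}]}}

```text
time: 5.52
eef_pos: [572.6, -7.8, 14.4]
ee_rot: [[0.994, -0.111, 0.0], [-0.111, -0.994, -0.0], [0.0, 0.0, -1.0]]
wrist_force: [0.2, 0.7, 1.3]
width: 0.6
grasp_force: 0.4
```

Call:
{"fn": "arm_command", "kwargs": {"moves": [{"rx":0,"ry":0,"rz":0,"dx":0,"dy":0,"dz":0.001,"fingers":0},{"rx":0,"ry":0,"rz":0,"dx":0,"dy":0,"dz":0.0005,"fingers":0}]}}

```text
time: 5.78
eef_pos: [572.6, -7.8, 12.9]
ee_rot: [[0.994, -0.111, -0.0], [-0.111, -0.994, 0.0], [-0.0, 0.0, -1.0]]
wrist_force: [0.0, -0.0, 0.1]
width: 0.8
grasp_force: 0.4
```

Run:
```python
from h import *
d=eyes.get_image("scene")["image"];cv2.imwrite("pics/s3.png",cv2.resize(d[200:340,210:410],(800,560),interpolation=cv2.INTER_CUBIC))
print(status.sense()["wrist_force"])
```

```text
[0.61196502 0.65071645 0.43718139]
```

View pics/s3.png

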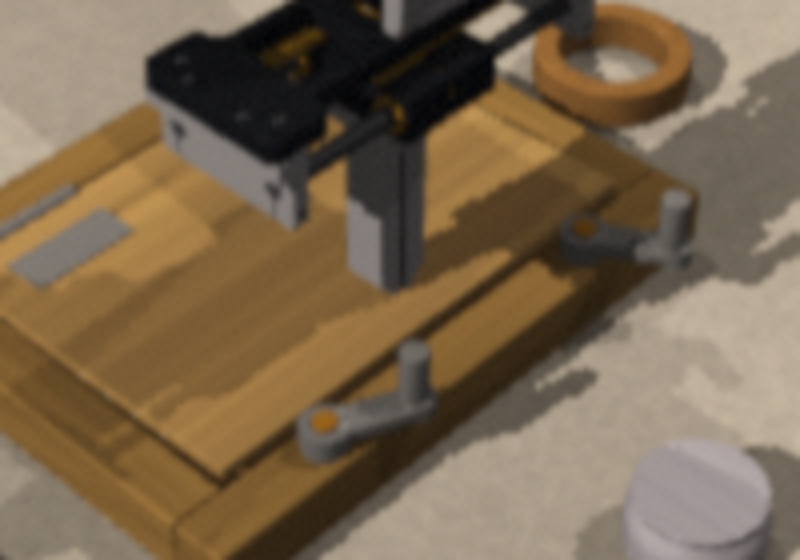

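The panel corner is now at about (265.5,319.5), and the shut position predicts 319.9, so it is almost closed. I'll press on until the force rises.

Call:
{"fn": "arm_command", "kwargs": {"moves": [{"rx":0,"ry":0,"rz":0,"dx":0,"dy":0,"dz":0.0007,"fingers":0},{"rx":0,"ry":0,"rz":0,"dx":0,"dy":0,"dz":0.0007,"fingers":0}]}}

```text
time: 6.08
eef_pos: [572.6, -7.8, 11.5]
ee_rot: [[0.994, -0.111, 0.0], [-0.111, -0.994, -0.0], [0.0, 0.0, -1.0]]
wrist_force: [1.0, 0.1, 1.6]
width: 0.6
grasp_force: 0.4
```

Call:
{"fn": "arm_command", "kwargs": {"moves": [{"rx":0,"ry":0,"rz":0,"dx":0,"dy":0,"dz":0.0007,"fingers":0},{"rx":0,"ry":0,"rz":0,"dx":0,"dy":0,"dz":0,"fingers":0}]}}

```text
time: 6.32
eef_pos: [572.5, -7.8, 10.8]
ee_rot: [[0.994, -0.111, -0.0], [-0.111, -0.994, 0.0], [-0.0, 0.0, -1.0]]
wrist_force: [1.1, 0.2, -0.3]
width: 0.4
grasp_force: 0.1
```

Call:
{"fn": "arm_command", "kwargs": {"moves": [{"rx":0,"ry":0,"rz":0,"dx":0,"dy":0,"dz":0.0007,"fingers":0},{"rx":0,"ry":0,"rz":0,"dx":0,"dy":0,"dz":0.0003,"fingers":0}]}}

```text
time: 6.58
eef_pos: [572.6, -7.8, 9.8]
ee_rot: [[0.994, -0.111, -0.0], [-0.111, -0.994, -0.0], [-0.0, 0.0, -1.0]]
wrist_force: [0.4, -0.6, 0.7]
width: -0.1
grasp_force: 0.4
```

Call:
{"fn": "arm_command", "kwargs": {"moves": [{"rx":0,"ry":0,"rz":0,"dx":0,"dy":0,"dz":0.0007,"fingers":0},{"rx":0,"ry":0,"rz":0,"dx":0,"dy":0,"dz":0,"fingers":0}]}}

```text
time: 6.82
eef_pos: [572.6, -7.8, 9.1]
ee_rot: [[0.994, -0.111, -0.0], [-0.111, -0.994, 0.0], [-0.0, -0.0, -1.0]]
wrist_force: [0.3, 0.4, -0.0]
width: 0.5
grasp_force: 0.1
```

Run:
```python
from h import *
print(status.sense()["wrist_force"])
a=cv2.imread("pics/s3.png");d=eyes.get_image("scene")["image"]
# wrist camera view check, side by side
w=eyes.get_image("wrist");print(w["camera_matrix"],w["k1"],w["hand_eye"])
c=np.zeros((600,800,3),np.uint8);c[:300,:400]=cv2.resize(w["image"],(400,300));c[:300,400:]=cv2.resize(d[200:340,210:410],(400,300));c[300:]=cv2.resize(d[280:340,220:380],(800,300),interpolation=cv2.INTER_CUBIC);cv2.imwrite("pics/s4.png",c)
```

```text
[ 0.28368454  0.4132451  -0.02992942]
[[407.92215437   0.         319.09911238]
 [  0.         407.92215437 231.53843207]
 [  0.           0.           1.        ]] -0.055043946191233935 [[ 8.93251483e-04 -9.56791020e-01 -2.90775077e-01  8.46884611e+01]
 [ 9.99999379e-01  6.60870461e-04  8.97380917e-04  1.32923300e-01]
 [-6.66441344e-04 -2.90775698e-01  9.56791016e-01 -2.03679254e+02]
 [ 0.00000000e+00  0.00000000e+00  0.00000000e+00  1.00000000e+00]]
```

View pics/s4.png

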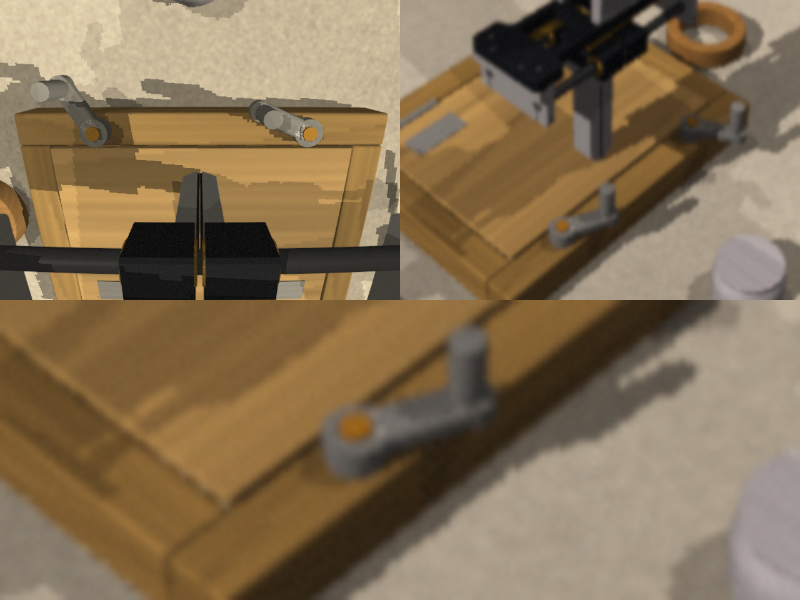

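The panel corner is at about (265,320.6), which matches shut (319.9). The wrist view shows the panel flush inside the rails. The reported z keeps falling with no force, though, so I'll measure whether the gripper body really moved and what the joint torques say.

Run:
```python
from h import *
s=status.sense();print(s["joint_torque"],s["joint_positions"],s["eef_pos"])
d=eyes.get_image("scene")["image"];n=cv2.resize(d[200:340,210:410],(800,560),interpolation=cv2.INTER_CUBIC)
n2=cv2.imread("pics/s3.png");n1=cv2.imread("pics/s2.png")
for a,b in((n1,n2),(n2,n)):
  for nm,(y0,y1,x0,x1) in {"body":(40,190,150,310),"tip":(200,290,340,430)}.items():
    r=cv2.matchTemplate(b,a[y0:y1,x0:x1],cv2.TM_CCOEFF_NORMED);_,v,_,l=cv2.minMaxLoc(r);print(nm,v,(l[0]-x0)/4,(l[1]-y0)/4)
S=eyes.get_image("scene")
def proj(X):
    p,_=cv2.projectPoints(np.array([X],float),cv2.Rodrigues(np.array(S["R"]))[0],np.array(S["t"]),np.array(S["camera_matrix"]),np.array([S["k1"],0,0,0.]));return p[0,0]
print([proj((572.6,-7.8,z)) for z in(9,13,24,29,33,45)])
```

```text
[ 5.57184962e-03 -6.06769323e+01 -2.92536825e+01  1.22763467e-02
 -4.89049125e-02 -3.24155610e-05] [-7.75906867e-02  5.46248822e-01  1.60737602e+00  5.91296731e-06
  9.88197545e-01  1.60441694e+00] [572.52714169  -7.80023015   9.08881074]
body 0.9866170883178711 0.25 6.5
tip 0.9940711855888367 0.0 5.0
body 0.9954634308815002 0.25 2.25
tip 0.9946035146713257 0.0 1.75
[array([305.26549114, 281.89030295]), array([305.26692723, 280.13122674]), array([305.27109928, 275.23860725]), array([305.27310654, 272.98757993]), array([305.27476356, 271.17439222]), array([305.28001538, 265.6679269 ])]
```

Call:
{"fn": "arm_command", "kwargs": {"moves": [{"rx":0,"ry":0,"rz":0,"dx":0,"dy":0,"dz":0.0007,"fingers":0},{"rx":0,"ry":0,"rz":0,"dx":0,"dy":0,"dz":0.0003,"fingers":0}]}}

```text
time: 7.28
eef_pos: [572.6, -7.8, 8.1]
ee_rot: [[0.994, -0.111, -0.0], [-0.111, -0.994, -0.0], [-0.0, 0.0, -1.0]]
wrist_force: [0.3, -0.2, 1.4]
width: 0.4
grasp_force: 0.4
```

Call:
{"fn": "arm_command", "kwargs": {"moves": [{"rx":0,"ry":0,"rz":0,"dx":0,"dy":0,"dz":0.0007,"fingers":0},{"rx":0,"ry":0,"rz":0,"dx":0,"dy":0,"dz":0.0003,"fingers":0}]}}

```text
time: 7.52
eef_pos: [572.6, -7.8, 7.1]
ee_rot: [[0.994, -0.111, 0.0], [-0.111, -0.994, -0.0], [0.0, -0.0, -1.0]]
wrist_force: [0.5, -1.1, 0.0]
width: 0.5
grasp_force: 0.4
```

Run:
```python
from h import *
S=eyes.get_image("scene");d=S["image"]
def proj(X):
    p,_=cv2.projectPoints(np.array([X],float),cv2.Rodrigues(np.array(S["R"]))[0],np.array(S["t"]),np.array(S["camera_matrix"]),np.array([S["k1"],0,0,0.]));return p[0,0]
e=np.array([.9937,-.112]);f=np.array([.112,.9937]);c=np.array([572.6,-7.8])
for o in(0,15,20,25,30):
    print(o,[proj([*(c+a*e+b*f),12.9+o]).round(1) for a,b in((8,-12.5),(8,12.5),(-8,-12.5))])
n=cv2.resize(d[200:340,210:410],(800,560),interpolation=cv2.INTER_CUBIC);b=cv2.imread("pics/s3.png")
for nm,(y0,y1,x0,x1) in {"tip":(200,290,340,430),"corner":(440,500,190,250)}.items():
    r=cv2.matchTemplate(n,b[y0:y1,x0:x1],cv2.TM_CCOEFF_NORMED);_,v,_,l=cv2.minMaxLoc(r);print(nm,v,(l[0]-x0)/4,(l[1]-y0)/4)
print(status.sense()["wrist_force"])
```

```text
0 [array([303.5, 286.5]), array([314.1, 278.7]), array([296.4, 281.7])]
15 [array([303.4, 279.8]), array([314.2, 272. ]), array([296.3, 275. ])]
20 [array([303.4, 277.5]), array([314.2, 269.8]), array([296.3, 272.7])]
25 [array([303.4, 275.2]), array([314.2, 267.5]), array([296.2, 270.4])]
30 [array([303.4, 272.9]), array([314.3, 265.2]), array([296.2, 268.1])]
tip 0.9907420873641968 0.0 3.0
corner 0.842731773853302 0.5 2.0
[0.38055539 0.08458196 0.07479207]
```

Call:
{"fn": "arm_command", "kwargs": {"moves": [{"rx":0,"ry":0,"rz":0,"dx":0,"dy":0,"dz":0.0007,"fingers":0},{"rx":0,"ry":0,"rz":0,"dx":0,"dy":0,"dz":0.0003,"fingers":0}]}}

```text
time: 7.82
eef_pos: [572.7, -7.8, 6.1]
ee_rot: [[0.994, -0.111, 0.0], [-0.111, -0.994, -0.0], [0.0, -0.0, -1.0]]
wrist_force: [-0.6, 0.3, 0.5]
width: 0.5
grasp_force: 0.4
```

Call:
{"fn": "arm_command", "kwargs": {"moves": [{"rx":0,"ry":0,"rz":0,"dx":0,"dy":0,"dz":0.0007,"fingers":0},{"rx":0,"ry":0,"rz":0,"dx":0,"dy":0,"dz":0.0003,"fingers":0}]}}

```text
time: 8.07
eef_pos: [572.7, -7.8, 5.7]
ee_rot: [[0.994, -0.111, 0.0], [-0.111, -0.994, -0.0], [0.0, -0.0, -1.0]]
wrist_force: [-3.3, 0.1, 8.8]
width: 0.2
grasp_force: 4.7
```

Call:
{"fn": "arm_command", "kwargs": {"moves": [{"rx":0,"ry":0,"rz":0,"dx":0,"dy":0,"dz":0.0007,"fingers":0},{"rx":0,"ry":0,"rz":0,"dx":0,"dy":0,"dz":0.0003,"fingers":0}]}}

```text
time: 8.32
eef_pos: [572.8, -7.8, 5.5]
ee_rot: [[0.994, -0.111, 0.001], [-0.111, -0.994, -0.0], [0.001, 0.0, -1.0]]
wrist_force: [-8.2, 0.7, 19.1]
width: 0.4
grasp_force: 9.6
```

```bash
cat > c.py <<'E'
from h import *
S=eyes.get_image("scene");d=S["image"]
n=cv2.resize(d[200:340,210:410],(800,560),interpolation=cv2.INTER_CUBIC);b=cv2.imread("pics/s3.png")
for nm,(y0,y1,x0,x1) in {"tip":(200,290,340,430),"corner":(440,500,190,250)}.items():
    r=cv2.matchTemplate(n,b[y0:y1,x0:x1],cv2.TM_CCOEFF_NORMED);_,v,_,l=cv2.minMaxLoc(r);print(nm,v,(l[0]-x0)/4,(l[1]-y0)/4)
E
python3 c.py
```

```text
tip 0.9922136068344116 0.0 3.5
corner 0.7849393486976624 1.5 2.5
```

Contact is clear now: the force rose to 19 N at reported z = 5.5, so the panel is fully shut. It also means the real fingertips end about 23 mm above the reported TCP. I'll lift and go above the left stub.

Call:
{"fn": "arm_command", "kwargs": {"moves": [{"rx":0,"ry":0,"rz":0,"dx":0,"dy":0,"dz":-0.02,"fingers":0},{"rx":0,"ry":0,"rz":0,"dx":0,"dy":0,"dz":-0.04,"fingers":0},{"rx":0,"ry":0,"rz":0,"dx":0,"dy":0,"dz":-0.04,"fingers":0.036},{"rx":0,"ry":0,"rz":0,"dx":0.0355,"dy":-0.0469,"dz":0,"fingers":0.036},{"rx":0,"ry":0,"rz":0,"dx":0.0355,"dy":-0.0469,"dz":0,"fingers":0.036},{"rx":0,"ry":0,"rz":-0.184,"dx":0,"dy":0,"dz":0,"fingers":0.036},{"rx":0,"ry":0,"rz":-0.184,"dx":0,"dy":0,"dz":0,"fingers":0.036},{"rx":0,"ry":0,"rz":-0.184,"dx":0,"dy":0,"dz":0,"fingers":0.036},{"rx":0,"ry":0,"rz":0,"dx":0,"dy":0,"dz":0,"fingers":0.036}]}}

```text
time: 9.5
eef_pos: [653.5, 77.6, 103.9]
ee_rot: [[0.905, 0.426, -0.0], [0.426, -0.905, 0.0], [-0.0, -0.0, -1.0]]
wrist_force: [0.3, -0.9, 0.9]
width: 36.3
grasp_force: 0.0
```

Run:
```python
from h import *
s=status.sense();w=eyes.get_image("wrist");cv2.imwrite("pics/w1.png",w["image"])
print(env.grip_depth)
R=np.array(s["ee_rot"]);p=np.array(s["eef_pos"]);H=np.array(w["hand_eye"])
for n,X in(("stubL",(653.6,77.5,66)),("pivL",(621.6,62.4,42)),("tip",p+R@[0,0,-23.])):
    t=R.T@(np.array(X)-p);c=H[:3,:3].T@(t-H[:3,3]);q,_=cv2.projectPoints(c[None],np.zeros(3),np.zeros(3),np.array(w["camera_matrix"]),np.array([w["k1"],0,0,0.]));print(n,q[0,0])
```

```text
18.8
stubL [319.14964455 248.42696982]
pivL [319.17026817 284.34639072]
tip [318.91517239 290.16466899]
```

View pics/w1.png

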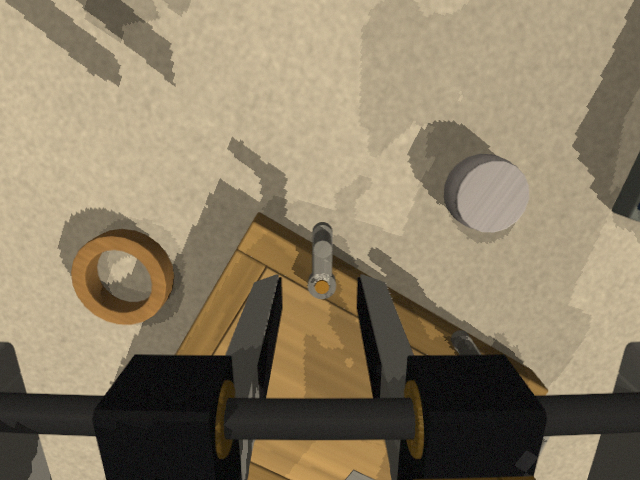

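The wrist view shows the left bar lined up between the fingers: pivot at (321,287), stub at about (322,245), pad tips at about v 282. I'll descend and grip.

Call:
{"fn": "arm_command", "kwargs": {"moves": [{"rx":0,"ry":0,"rz":0,"dx":0,"dy":0,"dz":0.03,"fingers":0.036},{"rx":0,"ry":0,"rz":0,"dx":0,"dy":0,"dz":0.03,"fingers":0.036},{"rx":0,"ry":0,"rz":0,"dx":0,"dy":0,"dz":0.015,"fingers":0.036},{"rx":0,"ry":0,"rz":0,"dx":0,"dy":0,"dz":0.005,"fingers":0.036},{"rx":0,"ry":0,"rz":0,"dx":0,"dy":0,"dz":0,"fingers":0.036}]}}

```text
time: 10.18
eef_pos: [653.9, 77.6, 24.8]
ee_rot: [[0.905, 0.426, 0.001], [0.426, -0.905, 0.0], [0.001, 0.0, -1.0]]
wrist_force: [0.4, 0.2, 1.1]
width: 35.8
grasp_force: 0.0
```

Call:
{"fn": "arm_command", "kwargs": {"moves": [{"rx":0,"ry":0,"rz":0,"dx":0,"dy":0,"dz":0,"fingers":0.0},{"rx":0,"ry":0,"rz":0,"dx":0,"dy":0,"dz":0,"fingers":0.0},{"rx":0,"ry":0,"rz":0,"dx":0,"dy":0,"dz":0,"fingers":0.0},{"rx":0,"ry":0,"rz":0,"dx":0,"dy":0,"dz":0,"fingers":0.0}], "squeeze": 6}}

```text
time: 10.68
eef_pos: [653.9, 77.5, 24.6]
ee_rot: [[0.904, 0.427, 0.001], [0.427, -0.904, 0.0], [0.001, 0.0, -1.0]]
wrist_force: [1.2, 0.1, 1.9]
width: 11.7
grasp_force: 6.0
```

Call:
{"fn": "arm_command", "kwargs": {"moves": [{"rx":0,"ry":0,"rz":-0.18,"dx":-0.0006,"dy":-0.00645,"dz":0,"fingers":0},{"rx":0,"ry":0,"rz":-0.18,"dx":-0.0006,"dy":-0.00645,"dz":0,"fingers":0},{"rx":0,"ry":0,"rz":-0.18,"dx":-0.0006,"dy":-0.00645,"dz":0,"fingers":0},{"rx":0,"ry":0,"rz":-0.18,"dx":-0.0006,"dy":-0.00645,"dz":0,"fingers":0},{"rx":0,"ry":0,"rz":0,"dx":0,"dy":0,"dz":0,"fingers":0}]}}

```text
time: 11.3
eef_pos: [634.9, 94.6, 24.4]
ee_rot: [[0.396, 0.918, -0.001], [0.918, -0.396, -0.001], [-0.001, -0.0, -1.0]]
wrist_force: [-2.3, -4.2, 3.6]
width: 11.6
grasp_force: 6.0
```

Call:
{"fn": "arm_command", "kwargs": {"moves": [{"rx":0,"ry":0,"rz":-0.18,"dx":-0.0006,"dy":-0.00645,"dz":0,"fingers":0},{"rx":0,"ry":0,"rz":-0.18,"dx":-0.0006,"dy":-0.00645,"dz":0,"fingers":0},{"rx":0,"ry":0,"rz":-0.18,"dx":-0.0006,"dy":-0.00645,"dz":0,"fingers":0},{"rx":0,"ry":0,"rz":-0.18,"dx":-0.0006,"dy":-0.00645,"dz":0,"fingers":0},{"rx":0,"ry":0,"rz":-0.18,"dx":-0.0006,"dy":-0.00645,"dz":0,"fingers":0},{"rx":0,"ry":0,"rz":-0.18,"dx":-0.0006,"dy":-0.00645,"dz":0,"fingers":0},{"rx":0,"ry":0,"rz":-0.18,"dx":-0.0006,"dy":-0.00645,"dz":0,"fingers":0},{"rx":0,"ry":0,"rz":-0.18,"dx":-0.0006,"dy":-0.00645,"dz":0,"fingers":0},{"rx":0,"ry":0,"rz":0,"dx":0,"dy":0,"dz":0,"fingers":0}]}}

```text
time: 12.42
eef_pos: [590.9, 79.7, 24.5]
ee_rot: [[-0.858, 0.513, 0.002], [0.513, 0.858, -0.001], [-0.002, 0.001, -1.0]]
wrist_force: [6.5, -4.0, -1.6]
width: 11.6
grasp_force: 6.0
```

Call:
{"fn": "arm_command", "kwargs": {"moves": [{"rx":0,"ry":0,"rz":-0.142,"dx":-0.0004,"dy":-0.0048,"dz":0,"fingers":0},{"rx":0,"ry":0,"rz":-0.142,"dx":-0.0004,"dy":-0.0048,"dz":0,"fingers":0},{"rx":0,"ry":0,"rz":-0.142,"dx":-0.0004,"dy":-0.0048,"dz":0,"fingers":0},{"rx":0,"ry":0,"rz":0,"dx":0,"dy":0,"dz":0,"fingers":0},{"rx":0,"ry":0,"rz":0,"dx":0,"dy":0,"dz":0,"fingers":0}]}}

```text
time: 13.05
eef_pos: [586.1, 66.8, 24.4]
ee_rot: [[-0.993, 0.118, 0.001], [0.118, 0.993, -0.0], [-0.001, -0.0, -1.0]]
wrist_force: [3.6, -1.3, 1.9]
width: 11.6
grasp_force: 6.0
```

Call:
{"fn": "arm_command", "kwargs": {"moves": [{"rx":0,"ry":0,"rz":0,"dx":0,"dy":0,"dz":0,"fingers":0.036},{"rx":0,"ry":0,"rz":0,"dx":0,"dy":0,"dz":0,"fingers":0.036},{"rx":0,"ry":0,"rz":0,"dx":0,"dy":0,"dz":0,"fingers":0.036},{"rx":0,"ry":0,"rz":0,"dx":0,"dy":0,"dz":-0.03,"fingers":0.036},{"rx":0,"ry":0,"rz":0,"dx":0,"dy":0,"dz":-0.04,"fingers":0.036},{"rx":0,"ry":0,"rz":0,"dx":-0.0166,"dy":-0.0387,"dz":-0.01,"fingers":0.036},{"rx":0,"ry":0,"rz":0,"dx":-0.0166,"dy":-0.0387,"dz":0,"fingers":0.036},{"rx":0,"ry":0,"rz":0,"dx":-0.0166,"dy":-0.0387,"dz":0,"fingers":0.036}]}}

```text
time: 14.05
eef_pos: [622.0, -55.2, 104.3]
ee_rot: [[-0.993, 0.115, 0.0], [0.115, 0.993, 0.0], [-0.0, 0.0, -1.0]]
wrist_force: [0.3, -0.7, 0.1]
width: 35.9
grasp_force: 0.0
```

Call:
{"fn": "arm_command", "kwargs": {"moves": [{"rx":0,"ry":0,"rz":0.1757,"dx":0,"dy":0,"dz":0,"fingers":0.036},{"rx":0,"ry":0,"rz":0.1757,"dx":0,"dy":0,"dz":0,"fingers":0.036},{"rx":0,"ry":0,"rz":0.1757,"dx":0,"dy":0,"dz":0,"fingers":0.036},{"rx":0,"ry":0,"rz":0.1757,"dx":0,"dy":0,"dz":0,"fingers":0.036},{"rx":0,"ry":0,"rz":0.1757,"dx":0,"dy":0,"dz":0,"fingers":0.036},{"rx":0,"ry":0,"rz":0.1757,"dx":0,"dy":0,"dz":0,"fingers":0.036},{"rx":0,"ry":0,"rz":0.1757,"dx":0,"dy":0,"dz":0,"fingers":0.036},{"rx":0,"ry":0,"rz":0.1757,"dx":0,"dy":0,"dz":0,"fingers":0.036},{"rx":0,"ry":0,"rz":0.1757,"dx":0,"dy":0,"dz":0,"fingers":0.036},{"rx":0,"ry":0,"rz":0.1757,"dx":0,"dy":0,"dz":0,"fingers":0.036},{"rx":0,"ry":0,"rz":0.1757,"dx":0,"dy":0,"dz":0,"fingers":0.036},{"rx":0,"ry":0,"rz":0,"dx":0,"dy":0,"dz":0,"fingers":0.036}]}}

```text
time: 15.55
eef_pos: [621.7, -54.0, 104.0]
ee_rot: [[0.458, 0.889, -0.0], [0.889, -0.458, 0.0], [-0.0, -0.0, -1.0]]
wrist_force: [-0.0, 0.3, 0.4]
width: 35.4
grasp_force: 0.0
```

Call:
{"fn": "arm_command", "kwargs": {"moves": [{"rx":0,"ry":0,"rz":0,"dx":0,"dy":0,"dz":0.03,"fingers":0.036},{"rx":0,"ry":0,"rz":0,"dx":0,"dy":0,"dz":0.03,"fingers":0.036},{"rx":0,"ry":0,"rz":0,"dx":0,"dy":0,"dz":0.015,"fingers":0.036},{"rx":0,"ry":0,"rz":0,"dx":0,"dy":0,"dz":0.005,"fingers":0.036},{"rx":0,"ry":0,"rz":0,"dx":0,"dy":0,"dz":0,"fingers":0.036}]}}

```text
time: 16.18
eef_pos: [622.2, -54.2, 24.8]
ee_rot: [[0.458, 0.889, 0.001], [0.889, -0.458, -0.0], [0.0, 0.001, -1.0]]
wrist_force: [-0.3, -0.1, -0.3]
width: 36.1
grasp_force: 0.0
```

Call:
{"fn": "arm_command", "kwargs": {"moves": [{"rx":0,"ry":0,"rz":0,"dx":0,"dy":0,"dz":0,"fingers":0.0},{"rx":0,"ry":0,"rz":0,"dx":0,"dy":0,"dz":0,"fingers":0.0},{"rx":0,"ry":0,"rz":0,"dx":0,"dy":0,"dz":0,"fingers":0.0},{"rx":0,"ry":0,"rz":0,"dx":0,"dy":0,"dz":0,"fingers":0.0}], "squeeze": 6}}

```text
time: 16.68
eef_pos: [622.2, -54.1, 24.6]
ee_rot: [[0.459, 0.889, 0.001], [0.889, -0.459, -0.0], [0.0, 0.001, -1.0]]
wrist_force: [0.8, 0.5, 2.2]
width: 11.8
grasp_force: 6.0
```

Call:
{"fn": "arm_command", "kwargs": {"moves": [{"rx":0,"ry":0,"rz":-0.18,"dx":-0.0007,"dy":-0.00645,"dz":0,"fingers":0},{"rx":0,"ry":0,"rz":-0.18,"dx":-0.0007,"dy":-0.00645,"dz":0,"fingers":0},{"rx":0,"ry":0,"rz":-0.18,"dx":-0.0007,"dy":-0.00645,"dz":0,"fingers":0},{"rx":0,"ry":0,"rz":-0.18,"dx":-0.0007,"dy":-0.00645,"dz":0,"fingers":0},{"rx":0,"ry":0,"rz":-0.18,"dx":-0.0007,"dy":-0.00645,"dz":0,"fingers":0},{"rx":0,"ry":0,"rz":-0.18,"dx":-0.0007,"dy":-0.00645,"dz":0,"fingers":0},{"rx":0,"ry":0,"rz":-0.18,"dx":-0.0007,"dy":-0.00645,"dz":0,"fingers":0},{"rx":0,"ry":0,"rz":-0.18,"dx":-0.0007,"dy":-0.00645,"dz":0,"fingers":0},{"rx":0,"ry":0,"rz":0,"dx":0,"dy":0,"dz":0,"fingers":0}]}}

```text
time: 17.8
eef_pos: [575.2, -66.3, 24.4]
ee_rot: [[-0.823, 0.569, -0.001], [0.569, 0.823, 0.001], [0.001, -0.0, -1.0]]
wrist_force: [-4.7, 2.2, 6.1]
width: 11.9
grasp_force: 6.0
```

Call:
{"fn": "arm_command", "kwargs": {"moves": [{"rx":0,"ry":0,"rz":-0.165,"dx":-0.0005,"dy":-0.006,"dz":0,"fingers":0},{"rx":0,"ry":0,"rz":-0.165,"dx":-0.0005,"dy":-0.006,"dz":0,"fingers":0},{"rx":0,"ry":0,"rz":-0.165,"dx":-0.0005,"dy":-0.006,"dz":0,"fingers":0},{"rx":0,"ry":0,"rz":0,"dx":0,"dy":0,"dz":0,"fingers":0},{"rx":0,"ry":0,"rz":0,"dx":0,"dy":0,"dz":0,"fingers":0}]}}

```text
time: 18.42
eef_pos: [568.8, -83.3, 24.4]
ee_rot: [[-0.994, 0.112, -0.002], [0.112, 0.994, 0.0], [0.002, -0.0, -1.0]]
wrist_force: [-5.9, 0.4, 6.7]
width: 11.4
grasp_force: 6.0
```

Call:
{"fn": "arm_command", "kwargs": {"moves": [{"rx":0,"ry":0,"rz":0,"dx":0,"dy":0,"dz":0,"fingers":0.036},{"rx":0,"ry":0,"rz":0,"dx":0,"dy":0,"dz":0,"fingers":0.036},{"rx":0,"ry":0,"rz":0,"dx":0,"dy":0,"dz":0,"fingers":0.036},{"rx":0,"ry":0,"rz":0,"dx":0,"dy":0,"dz":-0.03,"fingers":0.036},{"rx":0,"ry":0,"rz":0,"dx":0,"dy":0,"dz":-0.05,"fingers":0.036},{"rx":0,"ry":0,"rz":0,"dx":0,"dy":-0.05,"dz":-0.05,"fingers":0.036},{"rx":0,"ry":0,"rz":0,"dx":0,"dy":-0.06,"dz":0,"fingers":0.036},{"rx":0,"ry":0,"rz":0,"dx":0,"dy":-0.06,"dz":0,"fingers":0.036},{"rx":0,"ry":0,"rz":0,"dx":0,"dy":-0.06,"dz":0,"fingers":0.036},{"rx":0,"ry":0,"rz":0,"dx":0,"dy":-0.06,"dz":0,"fingers":0.036},{"rx":0,"ry":0,"rz":0,"dx":0,"dy":-0.06,"dz":0,"fingers":0.036},{"rx":0,"ry":0,"rz":0,"dx":0,"dy":0,"dz":0,"fingers":0.036}]}}

```text
time: 19.92
eef_pos: [529.3, -428.6, 147.2]
ee_rot: [[-0.993, 0.116, -0.001], [0.116, 0.993, 0.0], [0.001, 0.0, -1.0]]
wrist_force: [-0.2, 0.9, -1.2]
width: 35.8
grasp_force: 0.0
```

Run:
```python
from h import *
t=eyes.get_image("top")["image"];s=eyes.get_image("scene")["image"]
c=np.zeros((600,800,3),np.uint8);c[:300]=cv2.resize(t[185:245,270:430],(800,300),interpolation=cv2.INTER_CUBIC)
c[300:,:400]=cv2.resize(s[200:350,200:400],(400,300),interpolation=cv2.INTER_CUBIC);c[300:,400:]=cv2.resize(t[130:355,190:490],(400,300));cv2.imwrite("pics/f1.png",c)
```

```text
(no output)
```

View pics/f1.png

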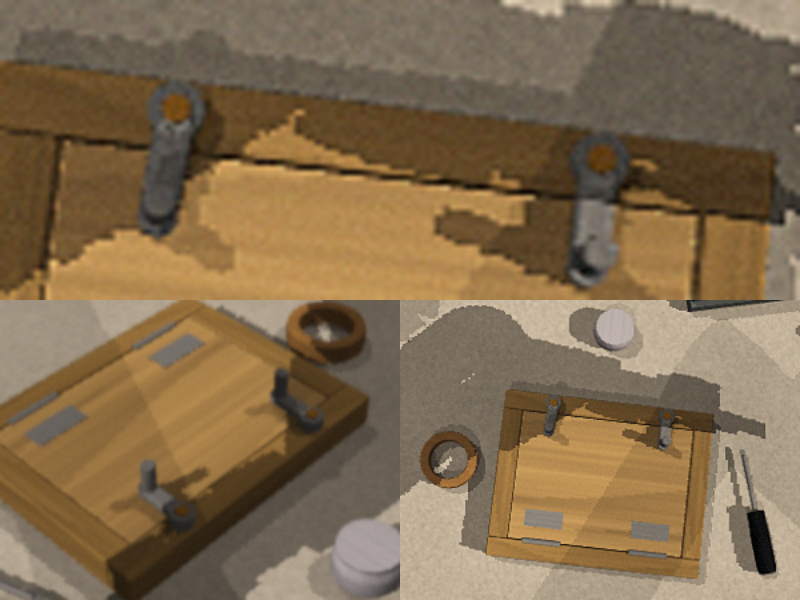

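Panel flush, both bars pointing in, bystanders in place. A quick numeric check of the bar angles follows before I hand in.

Run:
```python
from h import *
T=eyes.get_image("top")
f=lambda x,y:(270+x/5,185+y/5)
L=plane(T,f(177,107),42);R=plane(T,f(601,157),42);y=L-R;yaw=np.arctan2(-y[0],y[1])
for n,p,e,z in(("L",L,(158,230),42),("R",R,(585,281),42)):
    v=plane(T,f(*e),z)-p;print(n,(np.arctan2(v[1],v[0])-yaw)%(2*np.pi),np.hypot(*v[:2]),yaw)
```

```text
L 3.1068692106195646 43.776286404518 -0.11006802482642607
R 3.11090949302047 44.18514271352899 -0.11006802482642607
```

```bash
python3 -c "
from rig import env
print(env.job_done())"
```

```text
the job is handed in; nothing more can be done
None
```

The job is handed in: the panel is pressed shut, both turnbuttons point in over it (within about 0.035 rad of square by the camera), and the screwdriver, tape and tin look unmoved in the last picture.

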